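Wet the brush and dab the dish under the microscope

TASK

Take the square-handled brush off its stand, dip its tip well into the small open pot, and then touch the tip gently to the floor of the dish, near its middle, under the microscope lens, without bumping the microscope. Then hang the brush back upright by its collar in its fork, as it was, and close the small pot with the loose cap, rim down and fully seated. Leave the pot standing where it is and leave everything else undisturbed.

Things in the scene. Friction and masses are not known exactly. Their poses are not given: they have to be found in the camera images.
- brush: Black brush with a square handle, hanging upright in either fork of the stand. Origin: centre of its collar's underside; z up the handle, x and y square to its flat sides. Collar 24 mm across, z 0 to 6 mm; above it the 14 x 14 mm handle, z 6 to 56; below it an 8 mm round shaft, a 10 mm steel ferrule and the stiff brown bristle point, ending at z = -105. 45 g.
- brush_tip (a point): Tip of the brush, 105 mm below the brush's origin on its axis; axes as the brush's.
- brush_handle (a point): Middle of the length of the square handle to grip, 32 mm above the brush's origin; axes as the brush's.
- stand: White fixed stand. Origin on the table; its front (-x) faces roughly to the robot, y to its left. Foot 110 (x -65 to 45) x 180 x 12 mm. Top shelf 150 mm wide (x -38 to 20), upper face z = 135, nothing but the tools above. Two forks stick out of it to x = -70: each two prongs 12 mm wide, 8 thick, with a 13 mm slot between, open to -x, up and down; a collar rests on the prongs.
- fork_left (a point): Seat in the stand's left fork: where the centre of a hanging collar's underside lies, at stand (-45, 45, 135) mm; axes as the stand's. The slot runs on 25 mm to the front (-x) and 7 mm to the back of it.
- fork_right (a point): Seat in the stand's right fork, at stand (-45, -45, 135) mm; otherwise like fork_left.
- probe: Black needle probe with a round 10 mm handle and a ball at its top (18 mm, top at z = 54); same collar and length as the brush; hangs in the other fork, 90 mm from the brush. Not to be disturbed. Origin as the brush's.
- pot: The small open pot, white, round and straight: 40 mm across outside, 33 mm inside, 45 mm high, inner floor 5 mm above its underside. Loose, 150 g. Origin: centre of its underside, z up.
- pot_rim (a point): Centre of the small pot's mouth, 45 mm above its underside, z up.
- cap: Loose white cap with ribbed edge for the small pot, lying rim down: 52 mm across outside, 46 inside, 16 high, top 4 thick, hollow 12 deep. Origin: centre of the open side, in the plane of the rim; z points to the closed top. Seated, it slips round the pot's mouth with 3 mm to spare all round, its origin 33 mm above the pot's.
- dish: Shallow round glass dish fixed on the microscope's base plate straight below the lens: 76 mm across outside, 70 mm inside, 14 mm high, inner floor 4 mm above its underside (which is 12 mm above the table). Origin: centre of its underside.
- dish_floor (a point): Middle of the dish's inner floor, on the lens axis, z up.
- microscope: Fixed stereo microscope. Origin: on the lens axis, at table height. Lens 60 mm across at z 125 to 170 mm, collar 80 across to 195, head 104 across to 300; eyepieces lean from it to +x, up to z = 400. Column (32 mm) at y = -200, to z = 430; arm 45 wide at z 250 to 290. Base plate 170 (x) x 320 (y -250 to 70) x 12 mm. Below the lens it is open towards -x, +x, +y.
- wide_pot: Wider open white pot, 68 mm across, 65 mm high; a bystander. Origin: centre of its underside.
- vial: Closed amber jar with cap, 32 mm across, 62 mm high; a bystander. Origin: centre of its underside.
- closed_jar: Closed white jar with lid, 60 mm across, 55 mm high; a bystander. Origin: centre of its underside.
- wash_bottle: White wash bottle, 62 mm across, 150 mm high with a thin spout to 190 mm; a bystander. Origin: centre of its underside.
Not all that is in view belongs to the job. What is shaped like the brush but purple or yellow is not meant.

How it is judged:
By the outcome, as a careful person would: the job done as asked, in the order asked, and still so for the second after the job is handed in, with the robot touching nothing.
It also fails if it takes over 72 s, if anything falls off the work surface, if the arm or the gripper's body presses on something with over 40 N, if the wrist force passes 120 N, or if a joint passes its speed limit or range.

ROBOT

A 7-joint arm with a two-finger parallel gripper is mounted at the origin on the work surface. World frame = base frame: x ahead of the robot, y to its left, z up, the work surface at z = 0. Lengths are in m, angles in rad, forces in N, time in s.
With the tool pointing down it reaches from about 0.4 to 0.85 m from the base axis. Payload 4.5 kg.
Tool frame: the origin (TCP) lies midway between the tips of the shut fingers; the grasp point (between the pads) lies 19 mm behind it; z points along the fingers, y is the line along which they close (so a half turn about z gives the same grasp; the last joint's range is limited). The gripper opens to 88 mm and grips with 3 to 60 N. Pads are 18 mm wide; open, the fingers measure 123 mm over their backs; the gripper's body (75 mm by 187 mm) begins 45 mm behind the grasp point.
Start: joints at [1.212, 0.689, -0.195, 1.565, 0.157, 0.902, -0.215], TCP at [0.239, -0.577, 0.239] pointing down, gripper open.
Joint ranges: [-3.01, 3.01], [-0.46, 2.08], [-1.47, 1.51], [0.13, 2.56], [-1, 4.14], [0.04, 2.09], [-2.66, 2.66]. Speed limits (rad/s): [2.57, 2.57, 3.14, 3.14, 3.14, 3.14, 3.14].

INTERFACE

Orientations are given as a unit quaternion [x, y, z, w].
In Python, from plant import r gives the robot as it stands.
- The arm moves only by the tool move_arm, never from a script. Its argument "targets" is a list that holds one entry, the list of rows, each a list of 7 numbers: the opening, from 0 (shut) to 1 (fully open), then the shift along the tool's x, y, z in mm, then the turn, a rotation vector about the tool's x, y, z in degrees. In form: [[[claw, dx, dy, dz, ax, ay, az], ...]]. A call has 1 to 10 rows; each row is the pose to reach, as a shift and turn from the pose commanded when the call began, along the tool's axes at that moment; what a row does not reach only later rows make up. A row lasts 1/8 s, in which the tool goes at most 62.5 mm and 10.7 degrees, less where a joint would pass 70% of its speed; a pose out of reach is approached as far as the arm can. A call with a gripper value outside its range is refused whole. The fingers move at their own pace and stop on an object; "newtons" is the grip in N (left out, the last holds). Time passes only in rows, so rows that repeat a pose let the fingers close. It gives the time, the measured TCP pose, the force, the opening and the grip force at its end, in the units of the state.
- r.get_state(): the state, without advancing time (a new reading comes with each control period).
- r.snapshot(name): name is "scene" or "top" or "wrist"; returns the picture (420x560x3 uint8, red, green, blue); there is no depth.
- r.camera_info(name): a dict with "fx", "fy", "cx", "cy" (pixels), "k1" (the pictures are not rectified: a ray, as slopes to the right and down, at radius r is drawn at 1 + k1 r^2 times it, then the intrinsics apply), "R" (3x3) and "t" (3): a world point X has camera coordinates R X + t. Camera axes: x right, y down, z forward; pixel columns grow to the right and rows downward; lengths in m; the calibration is good to about 2 mm. A picture is of the moment at which its call begins: read the wrist's pose just before it. camera_info takes no time and is no camera call; for the wrist camera it gives the pose at the moment of the call.
- r.finish_job(): hands the job in; it is judged then, once.
The state is a dict: "clock": time; "q": joint angles; "qd": joint speeds; "joint_torque": joint torques, N m; "tool_pos": TCP position; "eef_rot": TCP orientation; "contact_force": force on the tool from outside, world axes, zero at the start; "moment": the same for the moment, N m; "opening": opening from 0.0 (shut) to 1.0 (fully open); "finger_force": force on a finger pad.
Only numpy, scipy, OpenCV 4.12 (cv2) and the standard library are available. Lean on these libraries where they do the work, as an engineer would, in place of code of your own. Each camera call takes 0.05 s, during which the arm holds its last target. There are 200 camera calls.

## Working session

There is one attempt and no reset: what is moved stays moved. The work goes in short steps, Python scripts to look and compute and a tool call to move; the robot and the scene stay as the last step left them, time stands still between calls to the robot, and variables do not carry over. Pictures are saved under pics/ and viewed, at most 10 in all, crops included, and the job is handed in when it is done.

Besides the shell and the picture viewer there is one more tool, called after ">>>" as name(argument=value, ...) on one line, values as JSON. move_arm: Moves the arm, as the interface text tells. Its arguments: {"type":"object","properties":{"targets":{"type":"array","items":{"type":"array","items":{"type":"array","items":{"type":"number"}}}},"newtons":{"type":"number"}},"required":["targets"]}

```bash
ls; mkdir -p pics
python3 - <<'E'
from plant import r
import cv2
s=r.get_state();print({k:(v if not hasattr(v,'round') else v) for k,v in s.items()})
for n in("scene","top","wrist"):
    i=r.camera_info(n);print(n,i)
    cv2.imwrite(f"pics/{n}0.png",r.snapshot(n)[:,:,::-1])
E
```

```text
pics
{'clock': 0.0, 'q': array([ 1.21179858,  0.68997916, -0.19449298,  1.56631316,  0.15727987,
        0.90248951, -0.21512008]), 'qd': array([ 0.00017782, -0.00067825,  0.00053026, -0.00021991,  0.0002395 ,
       -0.0004434 , -0.00106961]), 'joint_torque': array([ 4.20109131e-06, -5.27557898e+01, -1.26650121e+00, -1.53426808e+01,
       -5.25645283e-02,  6.69635876e-03,  1.91509066e-04]), 'tool_pos': array([ 0.23894774, -0.57685363,  0.23792073]), 'eef_rot': array([ 9.80772151e-01,  1.95154240e-01, -2.37374758e-04, -8.68894314e-04]), 'contact_force': array([-0.00272513,  0.51895465,  0.41518031]), 'moment': array([-0.00068225,  0.01446187, -0.00748227]), 'finger_force': 0.0, 'opening': 1.0032727653338145}
scene {'fx': 421.2717192207056, 'fy': 421.2717192207056, 'cx': 279.92126392274497, 'cy': 211.62432826354663, 'k1': -0.052312478951369784, 'R': array([[-0.82063061,  0.57134058, -0.01163411],
       [ 0.36256098,  0.50480297, -0.78340507],
       [-0.44171817, -0.64710425, -0.62140256]]), 't': array([ 0.43754425, -0.12113327,  1.28196603])}
top {'fx': 385.01455537963795, 'fy': 385.01455537963795, 'cx': 279.2244369273315, 'cy': 209.5486203642301, 'k1': 0.01678911262658758, 'R': array([[-0.00649738, -0.99997209, -0.00368927],
       [-0.99012865,  0.00694989, -0.13998911],
       [ 0.14001084,  0.00274329, -0.99014617]]), 't': array([0.03974074, 0.57781467, 1.04463879])}
wrist {'fx': 377.86069394863887, 'fy': 377.86069394863887, 'cx': 280.5162565768719, 'cy': 205.34576291278927, 'k1': -0.044954500809747736, 'R': array([[ 0.38452511, -0.92311021, -0.00282394],
       [-0.8891986 , -0.37121724,  0.267439  ],
       [-0.24792397, -0.10032597, -0.96357066]]), 't': array([-0.62457714, -0.03725606,  0.3891829 ])}
```

View pics/scene0.png

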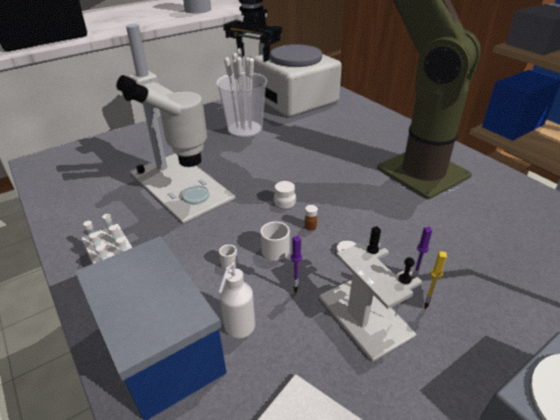

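View pics/top0.png

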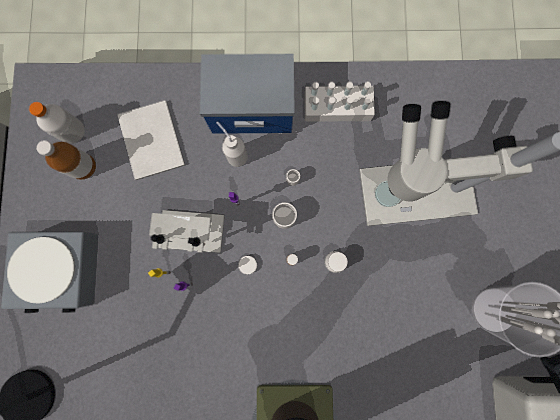

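The scene view shows the brush at about (375,240), the probe ball at (407,265), the cap at (346,247), the small pot at (228,256), and the dish at (196,195). In the top view they are brush (195,241), probe (157,239), small pot (293,176), cap (248,265), dish (388,193). Purple and yellow decoys stand around the stand.

```bash
cat > h.py <<'E'
import numpy as np, cv2
from scipy.spatial.transform import Rotation as Ro
from plant import r
def ray(i,p):
    K=np.array([[i['fx'],0,i['cx']],[0,i['fy'],i['cy']],[0,0,1]])
    u=cv2.undistortPoints(np.array([[p]],float),K,np.array([i['k1'],0,0,0,0]))[0,0]
    R=np.array(i['R']);d=R.T@np.array([u[0],u[1],1]);return -R.T@np.array(i['t']),d/np.linalg.norm(d)
def plane(i,p,z):
    c,d=ray(i,p);return c+d*(z-c[2])/d[2]
def tri(*ip):
    A=np.zeros((3,3));b=np.zeros(3);L=[]
    for i,p in ip:
        c,d=ray(i,p);M=np.eye(3)-np.outer(d,d);A+=M;b+=M@c;L.append((c,M))
    X=np.linalg.solve(A,b);return X,max(np.linalg.norm(M@(X-c)) for c,M in L)
def proj(i,X):
    K=np.array([[i['fx'],0,i['cx']],[0,i['fy'],i['cy']],[0,0,1]])
    return cv2.projectPoints(np.array([X],float),cv2.Rodrigues(np.array(i['R']))[0],np.array(i['t']),K,np.array([i['k1'],0,0,0,0]))[0][0,0]
def blobs(m,a=8):
    n,_,s,c=cv2.connectedComponentsWithStats(m.astype(np.uint8))
    return [(s[k,:4].tolist(),int(s[k,4]),c[k].round(1).tolist()) for k in range(1,n) if s[k,4]>=a]
def shift(target,rot=None):
    """tool-frame mm shift / deg turn from current measured pose to target"""
    s=r.get_state();Q=Ro.from_quat(s['eef_rot']);d=Q.inv().apply(np.array(target)-s['tool_pos'])*1e3
    return d.round(1),(None if rot is None else (Q.inv()*rot).as_rotvec(degrees=True).round(2))
E
python3 - <<'E'
from h import *
T=r.camera_info('top');S=r.camera_info('scene')
np.set_printoptions(precision=4,suppress=True)
def P(n,a,b): print(n,*tri((T,a),(S,b)))
P('brush',(195,241),(375,232));P('probe',(157,239),(408,262))
print('cap',plane(T,(248,265),.016),plane(S,(346,247),.016))
print('pot',plane(T,(293,175.5),.045),plane(S,(228.5,250),.045))
print('wide',plane(T,(284.5,214),.065),'vial',plane(T,(292,259),.06),'jar',plane(T,(336,261),.055),'wash',plane(T,(233,147),.15))
print('dish',plane(T,(388,193),.026),plane(S,(196,194),.026))
P('purp1',(233,197),(296,241));P('purp2',(181,286),(425,232));P('yel',(155,273),(439,257))
t=cv2.imread('pics/top0.png');s=cv2.imread('pics/scene0.png')
g=cv2.hconcat([cv2.resize(t[165:305,140:300],None,fx=2.5,fy=2.5,interpolation=2),cv2.resize(s[220:360,290:450],None,fx=2.5,fy=2.5,interpolation=2)])
cv2.imwrite('pics/crop1.png',g)
E
```

```text
brush [0.4814 0.2431 0.1751] 0.002403899642333787
probe [0.4884 0.335  0.1734] 0.0005902917894884706
cap [0.4239 0.1252 0.016 ] [0.4278 0.1246 0.016 ]
pot [ 0.6749 -0.004   0.045 ] [ 0.6741 -0.0014  0.045 ]
wide [0.5622 0.0213 0.065 ] vial [0.4394 0.0019 0.06  ] jar [ 0.4333 -0.1181  0.055 ] wash [0.7271 0.1542 0.15  ]
dish [ 0.6259 -0.2764  0.026 ] [ 0.6289 -0.2678  0.026 ]
purp1 [0.5973 0.1526 0.1462] 0.0012414619862539263
purp2 [0.3727 0.281  0.1464] 0.0020482771214124836
yel [0.4061 0.3451 0.1464] 0.00033080765640186994
```

View pics/crop1.png

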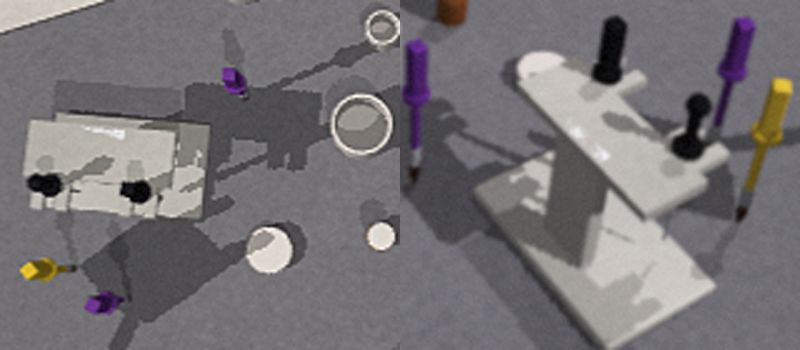

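Left half of the crop, top view: probe on the left fork at crop (45,185) and brush on the right fork at (137,190). Right half, scene view: the square-handled brush at (610,50) and the ball-topped probe at (695,125), with the cap behind the shelf. I'll move the wrist camera to the stand.

```bash
cat >> h.py <<'E'
def down(y):
    c,s=np.cos(np.radians(y)),np.sin(np.radians(y));return Ro.from_matrix(np.array([[c,s,0],[s,-c,0],[0,0,-1.]]))
E
python3 - <<'E'
from h import *
print(shift([.42,-.2,.30],down(95)));print(shift([.42,.03,.32],down(135)));print(shift([.42,.25,.32],down(175.6)))
E
```

```text
(array([ 311.5, -279.1,  -61.6]), array([-7.000e-02, -4.000e-02, -7.249e+01]))
(array([ 399.6, -491.6,  -81.3]), array([-6.0000e-02, -7.0000e-02, -1.1249e+02]))
(array([ 483.8, -694.8,  -81. ]), array([-3.0000e-02, -1.0000e-01, -1.5309e+02]))
```

>>> move_arm(targets=[[[0.45,78,-70,-20,0,0,-10],[0.45,156,-140,-40,0,0,-20],[0.45,234,-210,-60,0,0,-30],[0.45,311,-279,-62,0,0,-40],[0.45,330,-325,-66,0,0,-50],[0.45,348,-370,-70,0,0,-60],[0.45,365,-415,-74,0,0,-70],[0.45,383,-460,-78,0,0,-80],[0.45,400,-490,-81,0,0,-90],[0.45,410,-520,-81,0,0,-100]]], newtons=30)

```text
clock: 1.4
tool_pos: [0.4155, 0.0116, 0.3167]
eef_rot: [0.479, 0.878, 0.0, 0.0]
contact_force: [1.0, -0.1, 0.2]
opening: 0.446
finger_force: 0.0
```

Run:
```python
from h import *
s=r.get_state();print(s['clock'],s['tool_pos'],s['q'])
print(shift([.40,.25,.32],down(175.6)))
```

```text
1.4 [0.41548301 0.01160752 0.31666587] [ 0.42293008  0.37695823 -0.78472888  2.02365663  0.34665311  0.87428486
  0.01947127]
(array([208.8, 116.1,  -3.4]), array([ 2.00e-02,  6.00e-02, -5.28e+01]))
```

>>> move_arm(targets=[[[0.45,45,25,0,0,0,-10],[0.45,90,50,0,0,0,-20],[0.45,135,75,0,0,0,-30],[0.45,180,100,-3,0,0,-40],[0.45,200,110,-3,0,0,-48],[0.45,200,110,-3,0,0,-50],[0.45,200,110,-3,0,0,-50]]])

```text
clock: 2.28
tool_pos: [0.4008, 0.236, 0.3189]
eef_rot: [0.067, 0.998, -0.001, -0.0]
contact_force: [-0.6, -0.6, -0.4]
opening: 0.449
finger_force: 0.0
```

Run:
```python
from h import *
s=r.get_state();print(s['clock'],s['tool_pos'],s['eef_rot'])
i=r.camera_info('wrist');a=r.snapshot('wrist');np.save('wA.npy',a);import pickle;pickle.dump(i,open('wA.pkl','wb'))
cv2.imwrite('pics/wA.png',a[:,:,::-1])
for n,X in dict(brushtop=[.4814,.2431,.191],brushcol=[.4814,.2431,.138],probe=[.4884,.335,.189],cap=[.426,.125,.016]).items(): print(n,proj(i,X))
```

```text
2.275 [0.40077703 0.23599346 0.31888098] [ 6.68985172e-02  9.97759313e-01 -9.48261727e-04 -2.07692078e-04]
brushtop [302.80098764 290.76657476]
brushcol [299.67050365 263.47471379]
probe [416.69326384 283.38869008]
cap [193.50721765 192.27415523]
```

View pics/wA.png

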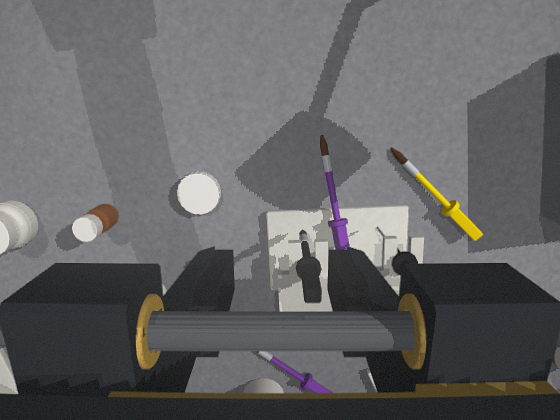

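The wrist view shows the brush collar near (308,268) with the handle top at about (312,295), and the probe at (404,262). The stand's front foot edge runs from (268,213) to (408,207), and the cap is at (199,193). Next is a second view from further back for the baseline.

>>> move_arm(targets=[[[0.45,40,15,-20,0,0,0],[0.45,40,15,-20,0,0,0],[0.45,40,15,-20,0,0,0],[0.45,40,15,-20,0,0,0]]])

```text
clock: 2.82
tool_pos: [0.3637, 0.2564, 0.3388]
eef_rot: [0.067, 0.998, -0.001, -0.0]
contact_force: [-0.4, 0.1, -0.4]
opening: 0.451
finger_force: 0.0
```

Run:
```python
from h import *
import pickle
s=r.get_state();print(s['clock'],s['tool_pos'])
i=r.camera_info('wrist');a=r.snapshot('wrist');np.save('wB.npy',a);pickle.dump(i,open('wB.pkl','wb'))
A=np.load('wA.npy')
g=cv2.hconcat([cv2.resize(A[190:330,240:440],None,fx=2,fy=4,interpolation=1),cv2.resize(a[190:330,240:440],None,fx=2,fy=4,interpolation=1)])
g=cv2.hconcat([cv2.resize(A[200:310,250:350],None,fx=4,fy=4,interpolation=1),cv2.resize(a[180:290,250:350],None,fx=4,fy=4,interpolation=1)])
cv2.imwrite('pics/crop2.png',g[:,:,::-1])
```

```text
2.825 [0.36374646 0.2563558  0.33876776]
```

View pics/crop2.png

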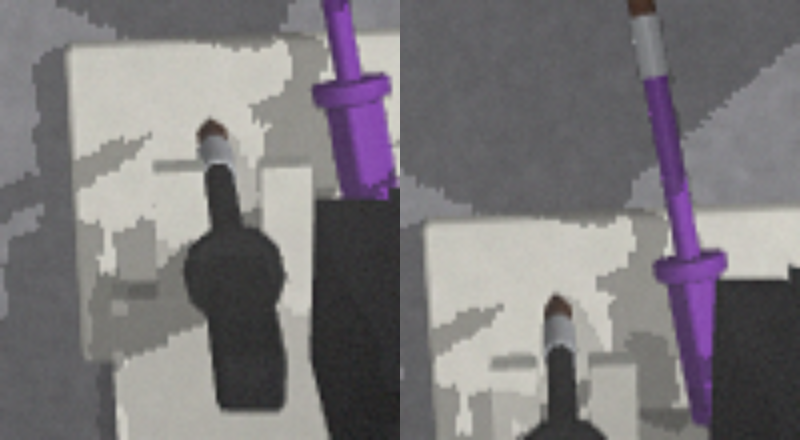

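In the left crop (view A) the collar centre is at px (308.8,268.3), the tip at (302.5,230.5) and the handle's end edge at row ~302. In the right crop (view B) the tip is at (289.3,254.3). I'll compute the silhouette rows and triangulate.

Run:
```python
from h import *
import pickle
np.set_printoptions(precision=4,suppress=True)
for n,r0,r1 in(('A',240,306),('B',262,345)):
    a=np.load(f'w{n}.npy').max(2)
    print(n)
    for y in range(r0,r1,2):
        m=(a[y,262:340]<70).astype(int);d=np.diff(np.r_[0,m,0]);st=np.where(d==1)[0]+262;en=np.where(d==-1)[0]+262
        print(y,[(int(p),int(q)) for p,q in zip(st,en) if q-p>3],end=' ')
    print()
A=pickle.load(open('wA.pkl','rb'));B=pickle.load(open('wB.pkl','rb'))
print('tip',tri((A,(302.5,230.5)),(B,(289.3,254.3))))
```

```text
A
240 [] 242 [(302, 307)] 244 [(302, 308)] 246 [(302, 308)] 248 [(302, 309)] 250 [(302, 309), (329, 340)] 252 [(303, 310), (329, 340)] 254 [(303, 310), (329, 340)] 256 [(303, 311), (329, 340)] 258 [(302, 315), (329, 340)] 260 [(299, 318), (329, 340)] 262 [(297, 319), (329, 340)] 264 [(297, 320), (329, 340)] 266 [(296, 320), (329, 340)] 268 [(296, 321), (328, 340)] 270 [(296, 321), (328, 340)] 272 [(297, 320), (328, 340)] 274 [(298, 320), (328, 340)] 276 [(299, 319), (328, 340)] 278 [(301, 319), (328, 340)] 280 [(302, 319), (328, 340)] 282 [(302, 320), (328, 340)] 284 [(303, 320), (328, 340)] 286 [(303, 321), (328, 340)] 288 [(303, 321), (328, 340)] 290 [(303, 321), (328, 340)] 292 [(304, 321), (329, 340)] 294 [(304, 321), (329, 340)] 296 [(304, 321), (330, 340)] 298 [(304, 321), (330, 340)] 300 [(305, 321), (331, 340)] 302 [(331, 340)] 304 [(332, 340)] 
B
262 [(329, 340)] 264 [(328, 340)] 266 [(328, 340)] 268 [(287, 293), (328, 340)] 270 [(287, 293), (328, 340)] 272 [(287, 293), (328, 340)] 274 [(287, 293), (328, 340)] 276 [(287, 294), (328, 340)] 278 [(287, 294), (328, 340)] 280 [(287, 294), (328, 340)] 282 [(287, 294), (328, 340)] 284 [(287, 294), (328, 340)] 286 [(285, 298), (327, 340)] 288 [(283, 300), (328, 340)] 290 [(281, 302), (328, 340)] 292 [(280, 302), (328, 340)] 294 [(280, 303), (329, 340)] 296 [(280, 303), (329, 340)] 298 [(280, 302), (330, 340)] 300 [(281, 302), (331, 340)] 302 [(283, 300), (331, 340)] 304 [(285, 299), (332, 340)] 306 [(285, 299), (332, 340)] 308 [(285, 299), (332, 340)] 310 [(285, 300), (333, 340)] 312 [(274, 285), (303, 328)] 314 [] 316 [] 318 [] 320 [] 322 [] 324 [] 326 [] 328 [] 330 [] 332 [] 334 [] 336 [] 338 [] 340 [] 342 [] 344 [] 
tip (array([0.4874, 0.2511, 0.0304]), np.float64(0.00013160608382843198))
```

Run:
```python
from h import *
import pickle
np.set_printoptions(precision=4,suppress=True)
A=pickle.load(open('wA.pkl','rb'));B=pickle.load(open('wB.pkl','rb'))
print('collar',tri((A,(308.6,268.8)),(B,(291.4,295))),plane(A,(308.6,268.8),.138),plane(B,(291.4,295),.138))
# handle axis at image and sides yaw: top-end edge in A at z=.191
print('top edge', [plane(A,p,.191) for p in((304.8,301.3),(320.9,301.3))])
# stand foot front edge
print('foot',[plane(A,p,.012) for p in((267.5,211.5),(408,206.5))])
a=np.load('wA.npy').astype(int)
for x in range(280,410,8): 
    c=a[195:240,x].sum(1); print(x,195+int(np.argmax(np.diff(c))),end=' ')
print()
# cap
for n,i in(('A',A),('B',B)):
    im=np.load(f'w{n}.npy');m=(im.min(2)>150);m[260:]=0
    for b in blobs(m,400): print(n,b, plane(i,b[2],.016))
print(shift([.4874,.2511,.32],down(176)))
```

```text
collar (array([0.4921, 0.2508, 0.129 ]), np.float64(0.00015371369819686855)) [0.4879 0.2508 0.138 ] [0.487  0.2511 0.138 ]
top edge [array([0.491 , 0.2436, 0.191 ]), array([0.4928, 0.2565, 0.191 ])]
foot [array([0.4632, 0.2109, 0.012 ]), array([0.4798, 0.3855, 0.012 ])]
280 209 288 209 296 210 304 210 312 226 320 209 328 195 336 200 344 219 352 235 360 207 368 207 376 206 384 206 392 238 400 206 408 205 
A ([177, 171, 44, 44], 1456, [198.7, 192.6]) [0.4272 0.1312 0.016 ]
A ([0, 201, 38, 53], 1281, [14.8, 222.4]) [ 0.4342 -0.1111  0.016 ]
A ([339, 206, 70, 54], 2809, [377.2, 229.2]) [0.5031 0.3444 0.016 ]
A ([267, 210, 61, 50], 2092, [294.7, 233.2]) [0.4947 0.2411 0.016 ]
A ([72, 215, 31, 27], 609, [86.4, 227.7]) [ 0.4532 -0.0195  0.016 ]
B ([172, 198, 41, 41], 1280, [192.0, 218.1]) [0.4268 0.1317 0.016 ]
B ([0, 225, 40, 35], 1153, [17.5, 243.1]) [ 0.4307 -0.112   0.016 ]
B ([324, 230, 66, 30], 1343, [362.4, 242.1]) [0.4891 0.3488 0.016 ]
B ([256, 234, 53, 26], 1106, [280.3, 246.1]) [0.4804 0.2404 0.016 ]
B ([73, 240, 29, 20], 438, [86.8, 250.7]) [ 0.4534 -0.0189  0.016 ]
(array([-123.4,   11. ,   18.7]), array([-0.06, -0.03, -3.64]))
```

Run:
```python
from h import *
print(shift([.4875,.251,.24],down(174.6)),shift([.4875,.251,.150],down(174.6)))
```

```text
(array([-123.6,   11. ,   98.7]), array([-0.06, -0.03, -2.24])) (array([-123.6,   11.1,  188.7]), array([-0.06, -0.03, -2.24]))
```

>>> move_arm(targets=[[[0.45,-62,5,50,0,0,-2.2],[0.45,-123.6,11,99,0,0,-2.2],[0.45,-123.6,11,99,0,0,-2.2],[0.45,-123.6,11,125,0,0,-2.2],[0.45,-123.6,11,150,0,0,-2.2],[0.45,-123.6,11,170,0,0,-2.2],[0.45,-123.6,11,182,0,0,-2.2],[0.45,-123.6,11,188,0,0,-2.2],[0.45,-123.6,11,188,0,0,-2.2]]])

```text
clock: 4.0
tool_pos: [0.487, 0.2526, 0.1514]
eef_rot: [0.046, 0.999, 0.0, 0.0]
contact_force: [-0.7, -0.2, 0.4]
opening: 0.452
finger_force: 0.0
```

Run:
```python
from h import *
s=r.get_state();print(s['tool_pos'],s['contact_force'],shift([.4875,.251,.150],down(174.6)))
```

```text
[0.48699145 0.2526238  0.15143397] [-0.73817656 -0.22711522  0.35508122] (array([-0.7, -1.6,  1.4]), array([0.01, 0.02, 0.11]))
```

>>> move_arm(targets=[[[0.45,-0.7,-1.6,1,0,0,0],[0.0,-0.7,-1.6,1,0,0,0],[0.0,-0.7,-1.6,1,0,0,0],[0.0,-0.7,-1.6,1,0,0,0],[0.0,-0.7,-1.6,1,0,0,0],[0.0,-0.7,-1.6,1,0,0,0],[0.0,-0.7,-1.6,1,0,0,0]]], newtons=35)

```text
clock: 4.88
tool_pos: [0.4875, 0.2508, 0.1504]
eef_rot: [0.046, 0.999, -0.0, 0.0]
contact_force: [-0.4, 0.3, 2.4]
opening: 0.151
finger_force: 35.0
```

>>> move_arm(targets=[[[0.0,0,0,-5,0,0,0],[0.0,0,0,-20,0,0,0],[0.0,0,0,-45,0,0,0],[0.0,0,0,-80,0,0,0],[0.0,0,0,-120,0,0,0],[0.0,0,0,-125,0,0,0],[0.0,0,0,-125,0,0,0]]])

```text
clock: 5.75
tool_pos: [0.4873, 0.2505, 0.2754]
eef_rot: [0.046, 0.999, -0.0, 0.0]
contact_force: [-0.5, 0.1, -1.1]
opening: 0.154
finger_force: 35.0
```

Run:
```python
from h import *
s=r.get_state();print(s['tool_pos'],s['contact_force'],s['opening'],s['clock'])
a=r.snapshot('scene');w=r.snapshot('wrist');t=r.snapshot('top')
cv2.imwrite('pics/c3.png',cv2.hconcat([cv2.resize(a[120:320,180:460],(520,372)),cv2.resize(w[120:420,170:395],(279,372))])[:,:,::-1])
# refine small pot: top and scene ellipses
for n,im,(x0,y0,x1,y1) in(('top',t,(275,160,312,195)),('scene',a,(212,238,246,275))):
    i=r.camera_info(n);m=np.zeros(im.shape[:2],bool);m[y0:y1,x0:x1]=im[y0:y1,x0:x1].min(2)>130
    print(n,blobs(m,20))
```

```text
[0.48732664 0.25051218 0.27544533] [-0.49661056  0.10889881 -1.07416397] 0.154246599216988 5.75
top [([277, 160, 35, 35], 589, [291.2, 177.5])]
scene [([219, 246, 25, 29], 385, [230.8, 262.3])]
```

View pics/c3.png

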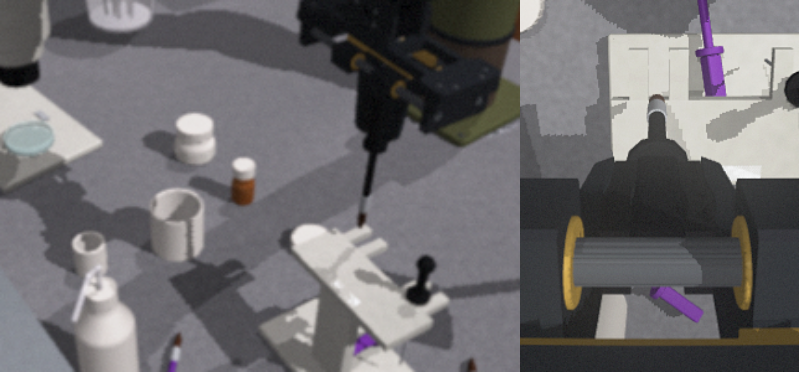

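The scene view shows the brush held vertically in the gripper, lifted clear. The right fork is empty and the probe hangs undisturbed. In the wrist crop the tip is near (655,100). Next I'll go to the pot.

Run:
```python
from h import *
print(shift([.61,.0,.30],down(174.6)))
```

```text
(array([-145.6, -237.7,  -25.7]), array([-0.1 , -0.1 ,  0.11]))
```

>>> move_arm(targets=[[[0.0,-26,-42,-20,0,0,0],[0.0,-55,-90,-26,0,0,0],[0.0,-85,-138,-26,0,0,0],[0.0,-115,-186,-26,0,0,0],[0.0,-135,-220,-26,0,0,0],[0.0,-145,-237,-26,0,0,0],[0.0,-145,-237,-26,0,0,0],[0.0,-145,-237,-26,0,0,0]]])

```text
clock: 6.9
tool_pos: [0.6091, 0.0041, 0.3015]
eef_rot: [0.044, 0.999, 0.001, -0.0]
contact_force: [-0.3, 0.3, -0.3]
opening: 0.151
finger_force: 35.0
```

Run:
```python
from h import *
s=r.get_state();print(s['tool_pos'],s['clock'])
i=r.camera_info('wrist');w=r.snapshot('wrist');t=r.snapshot('top')
Q=Ro.from_quat(s['eef_rot']);tip=s['tool_pos']+Q.apply([0,0,.12])
print('tip pred',tip,proj(i,tip),'potpred',proj(i,[.6745,-.003,.045]),proj(r.camera_info('top'),tip))
cv2.imwrite('pics/w4.png',w[:,:,::-1])
```

```text
[0.60908849 0.00410267 0.30145325] 6.9
tip pred [0.60903099 0.00427938 0.18145339] [280.49258985 197.5083683 ] potpred [278.8258343  224.71376642] [291.71862337 189.05539575]
```

View pics/w4.png

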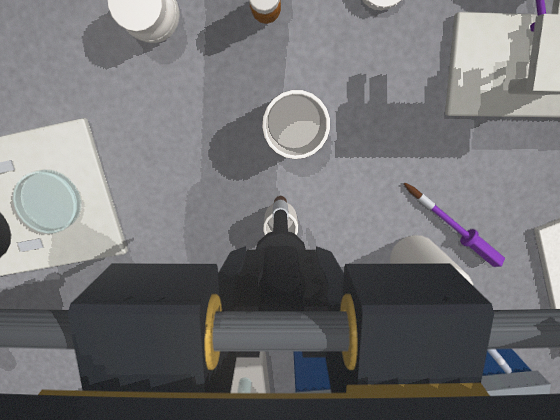

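The wrist view shows the brush tip at (281,197), matching the prediction. The small pot is just behind it, spanning about x 264–298. The dish is at (47,202) on the plate and the wide pot at (296,124).

Run:
```python
from h import *
np.set_printoptions(precision=4,suppress=True)
w=cv2.imread('pics/w4.png')[:,:,::-1].astype(int);i=r.camera_info('wrist')
mn=w.min(2)
for y in range(194,248,4):
    print(y,[int(x) for x in range(255,308) if mn[y,x]>135][:1],[int(x) for x in range(255,308) if mn[y,x]>135][-1:],end=' ')
print()
m=((w[:,:,1]-w[:,:,0])>8)&(w[:,:,1]>120);m[:,100:]=0
c=max(cv2.findContours(m.astype(np.uint8),0,1)[0],key=cv2.contourArea);e=cv2.fitEllipse(cv2.convexHull(c));print('dish',e,plane(i,e[0],.026),plane(i,e[0],.016))
p=plane(i,(281,220),.045);print(p)
S=r.camera_info('scene');T=r.camera_info('top');s=cv2.imread('pics/scene0.png').astype(int);t=cv2.imread('pics/top0.png').astype(int)
for n,im,I,(x0,y0,x1,y1) in(('S',s,S,(180,180,212,206)),('T',t,T,(370,178,402,212))):
    m=np.zeros(im.shape[:2],np.uint8);q=im[y0:y1,x0:x1];m[y0:y1,x0:x1]=((q[:,:,1]-q[:,:,2])>10)
    c=max(cv2.findContours(m,0,1)[0],key=cv2.contourArea);e=cv2.fitEllipse(c);print(n,e,plane(I,e[0],.026))
# plate edge orientation in wrist view
print([plane(i,q,.012) for q in((85,121),(129,249))])
```

```text
194 [272] [307] 198 [286] [307] 202 [280] [307] 206 [281] [307] 210 [274] [307] 214 [271] [307] 218 [267] [307] 222 [265] [307] 226 [264] [307] 230 [263] [305] 234 [265] [305] 238 [302] [305] 242 [304] [307] 246 [305] [307] 
dish ((46.57584762573242, 200.7210693359375), (61.60150909423828, 68.53443908691406), 113.74100494384766) [ 0.6285 -0.2725  0.026 ] [ 0.6305 -0.2792  0.016 ]
[ 0.6696 -0.0005  0.045 ]
S ((195.06468200683594, 194.93136596679688), (14.325329780578613, 24.756484985351562), 88.46876525878906) [ 0.6329 -0.2654  0.026 ]
T ((385.7067565917969, 195.1613311767578), (18.203994750976562, 26.03390121459961), 135.01808166503906) [ 0.6197 -0.2696  0.026 ]
[array([ 0.543 , -0.2137,  0.012 ]), array([ 0.7014, -0.1927,  0.012 ])]
```

Run:
```python
from h import *
print(shift([.674,-.002,.30],down(174.6)),shift([.674,-.002,.132],down(174.6)))
```

```text
(array([-65. ,  -0.1,   1.7]), array([0.04, 0.  , 0.33])) (array([-65. ,  -0.2, 169.7]), array([0.04, 0.  , 0.33]))
```

>>> move_arm(targets=[[[0.0,-35,0,1,0,0,0],[0.0,-65,0,2,0,0,0],[0.0,-65,0,20,0,0,0],[0.0,-65,0,60,0,0,0],[0.0,-65,0,95,0,0,0],[0.0,-65,0,115,0,0,0],[0.0,-65,0,115,0,0,0],[0.0,-65,0,115,0,0,0]]])

```text
clock: 8.0
tool_pos: [0.6752, -0.0038, 0.1878]
eef_rot: [0.046, 0.999, 0.0, 0.001]
contact_force: [0.2, 0.1, 1.4]
opening: 0.154
finger_force: 35.0
```

Run:
```python
from h import *
s=r.get_state();print(s['tool_pos'],s['clock'])
Q=Ro.from_quat(s['eef_rot']);tip=s['tool_pos']+Q.apply([0,0,.12])
L=[]
for n in('scene','top','wrist'):
    i=r.camera_info(n);w=r.snapshot(n);p=proj(i,tip);print(n,p);x,y=p.round().astype(int)
    L.append(cv2.resize(w[y-30:y+30,x-30:x+30],(266,266),interpolation=1))
cv2.imwrite('pics/c5.png',cv2.hconcat(L)[:,:,::-1])
print(shift([.674,-.002,.132],down(174.6)))
```

```text
[ 0.67524688 -0.00383123  0.18779503] 8.0
scene [226.54956153 242.28911171]
top [293.17311927 173.43704287]
wrist [280.77840373 197.01262323]
(array([ 1.7,  2. , 55.9]), array([0.03, 0.14, 0.09]))
```

View pics/c5.png

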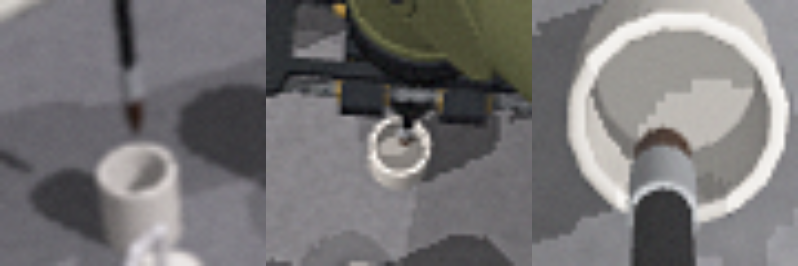

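The wrist panel shows the tip over the pot's mouth. The rim centre is at about panel (677,115), close to the tip at (665,130). In the top panel the tip is likewise inside the ring.

Run:
```python
from h import *
i=r.camera_info('wrist');p=plane(i,(283.6,193.1),.045);print(p)
i2=r.camera_info('scene');print(plane(i2,(226.5-30+139/4.43,242.3-30+170/4.43),.045))
print(shift([p[0],p[1],.131],down(174.6)))
```

```text
[ 0.6781755  -0.00188794  0.045     ]
[ 6.76347433e-01 -3.03948575e-04  4.50000000e-02]
(array([-2.4,  2.5, 56.9]), array([0.03, 0.14, 0.09]))
```

>>> move_arm(targets=[[[0.0,-2,2,5,0,0,0],[0.0,-2,2,25,0,0,0],[0.0,-2,2,45,0,0,0],[0.0,-2,2,57,0,0,0],[0.0,-2,2,57,0,0,0],[0.0,-2,2,57,0,0,0],[0.0,-2,2,57,0,0,0],[0.0,-2,2,57,0,0,0]]])

```text
clock: 9.15
tool_pos: [0.6771, -0.0027, 0.1299]
eef_rot: [0.046, 0.999, 0.0, 0.0]
contact_force: [-0.5, -1.2, -0.3]
opening: 0.156
finger_force: 35.0
```

>>> move_arm(targets=[[[0.0,0,0,-20,0,0,0],[0.0,0,0,-50,0,0,0],[0.0,0,0,-90,0,0,0],[0.0,0,0,-110,0,0,0],[0.0,0,0,-110,0,0,0]]])

```text
clock: 9.78
tool_pos: [0.6777, -0.0024, 0.2414]
eef_rot: [0.046, 0.999, 0.0, 0.002]
contact_force: [-0.2, 0.4, -1.0]
opening: 0.157
finger_force: 35.0
```

Run:
```python
from h import *
np.set_printoptions(precision=3,suppress=True)
s=r.get_state();print(s['tool_pos'],s['clock'],s['q'])
# tilted pose at dish: tool z outward-down, x inward-down; yaw 180+a
D=np.array([.631,-.272])
for az in(-10,-23):
  for th in(40,):
    u=np.array([np.cos(np.radians(az)),np.sin(np.radians(az)),0]);t=np.radians(th);k=np.array([0,0,1.])
    z=np.sin(t)*u-np.cos(t)*k; x=-np.cos(t)*u-np.sin(t)*k; y=np.cross(z,x)
    R=Ro.from_matrix(np.c_[x,y,z])
    for h in(.09,.05,.017):
        tip=np.r_[D,h]-(0 if h<.06 else .10)*u; print(az,th,h,tip-.12*z,shift(tip-.12*z,R))
```

```text
[ 0.678 -0.002  0.241] 9.775 [ 0.348  0.886 -0.897  1.369  0.703  1.214  0.871]
-10 40 0.09 [ 0.457 -0.241  0.182] (array([ 198.3, -258.3,   58.6]), array([  1.68, -39.78,   4.49]))
-10 40 0.05 [ 0.555 -0.259  0.142] (array([  98.7, -266.5,   99. ]), array([  1.68, -39.78,   4.49]))
-10 40 0.017 [ 0.555 -0.259  0.109] (array([  98.9, -266.6,  132. ]), array([  1.68, -39.78,   4.49]))
-23 40 0.09 [ 0.468 -0.203  0.182] (array([ 190.5, -219. ,   58.7]), array([  6.24, -39.48,  16.94]))
-23 40 0.05 [ 0.56  -0.242  0.142] (array([  95.4, -249.4,   99. ]), array([  6.24, -39.48,  16.94]))
-23 40 0.017 [ 0.56  -0.242  0.109] (array([  95.5, -249.4,  132. ]), array([  6.24, -39.48,  16.94]))
```

>>> move_arm(targets=[[[0.0,40,0,-10,0,0,0],[0.0,90,-20,-10,0.4,-10,1],[0.0,135,-60,-10,0.8,-20,2],[0.0,165,-110,0,1.2,-30,3],[0.0,180,-160,10,1.7,-40,4.5],[0.0,190,-210,30,1.7,-40,4.5],[0.0,198,-258,40,1.7,-40,4.5],[0.0,198,-258,40,1.7,-40,4.5],[0.0,198,-258,40,1.7,-40,4.5],[0.0,198,-258,40,1.7,-40,4.5]]])

```text
clock: 11.02
tool_pos: [0.4474, -0.248, 0.1948]
eef_rot: [0.09, 0.937, -0.031, 0.336]
contact_force: [0.5, 1.6, -0.6]
opening: 0.161
finger_force: 35.0
```

Run:
```python
from h import *
np.set_printoptions(precision=4,suppress=True)
s=r.get_state();print(s['tool_pos'],s['clock'],s['q'])
Q=Ro.from_quat(s['eef_rot']);print(Q.as_matrix());tip=s['tool_pos']+Q.apply([0,0,.12]);print('tip',tip)
L=[]
for n in('scene','wrist'):
    i=r.camera_info(n);w=r.snapshot(n);cv2.imwrite(f'pics/d_{n}.png',w[:,:,::-1]);L.append(w[:,80:480] if n=='wrist' else w[100:380,0:400][:]);
    print(n,proj(i,tip),proj(i,[.631,-.272,.016]))
cv2.imwrite('pics/d6.png',cv2.hconcat([cv2.resize(q,(400,400*q.shape[0]//400))[:280] if 0 else cv2.resize(q,(400,400)) for q in L])[:,:,::-1])
```

```text
[ 0.4474 -0.248   0.1948] 11.025 [ 1.0915  0.7781 -0.9079  2.5338  2.61    0.7398 -0.6581]
[[-0.7585  0.1901  0.6234]
 [ 0.1483  0.9818 -0.1191]
 [-0.6346  0.0021 -0.7728]]
tip [ 0.5222 -0.2623  0.1021]
scene [228.3303 159.2356] [195.1323 196.4549]
wrist [273.8664 193.1874] [285.2738 189.6928]
```

View pics/d6.png

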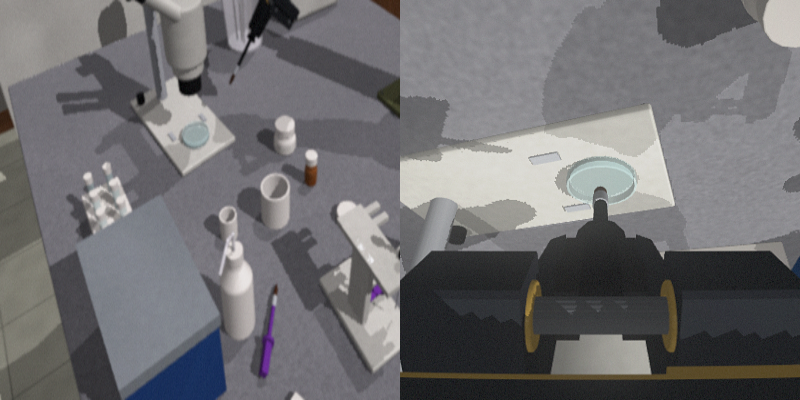

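The scene panel shows the brush tilted near the microscope at (235,78), clear of the lens. In the wrist panel the dish ellipse is centred near panel (601,180) and the tip is at (600,190), in line with it. The decoys have evidently fallen over on their own: they already look down in the 2.3 s wrist picture, before I was near them.

Run:
```python
from h import *
np.set_printoptions(precision=4,suppress=True)
i=r.camera_info('wrist');w=cv2.imread('pics/d_wrist.png')[:,:,::-1].astype(int)
m=((w[:,:,1]-w[:,:,0])>8)&(w[:,:,1]>120);m[230:]=0
c=max(cv2.findContours(m.astype(np.uint8),0,1)[0],key=cv2.contourArea);e=cv2.fitEllipse(cv2.convexHull(c));D=plane(i,e[0],.024);print(e,D)
s=r.get_state();Q=Ro.from_quat(s['eef_rot'])
for h in(.05,.022,.016): print(h,shift(np.array([.631,D[1]/2-.136,h])-Q.apply([0,0,.12])))
print('world x,z axes in tool',Q.inv().apply([1,0,0]),Q.inv().apply([0,0,-1]))
```

```text
((281.2894287109375, 189.68434143066406), (52.379783630371094, 72.06672668457031), 88.86036682128906) [ 0.6261 -0.2718  0.024 ]
0.05 (array([-42.7,   2.2, 108.5]), None)
0.022 (array([-24.8,   2.1, 129.9]), None)
0.016 (array([-20.9,   2.1, 134.6]), None)
world x,z axes in tool [-0.7556  0.1771  0.6307] [ 0.6407 -0.0007  0.7678]
```

>>> move_arm(targets=[[[0.0,-6,1,25,0,0,0],[0.0,-18,1,60,0,0,0],[0.0,-32,2,90,0,0,0],[0.0,-41,2,107,0,0,0],[0.0,-41,2,107,0,0,0],[0.0,-41,2,107,0,0,0]]])

```text
clock: 11.88
tool_pos: [0.5551, -0.2547, 0.144]
eef_rot: [0.08, 0.936, -0.03, 0.341]
contact_force: [-0.5, -0.5, -0.2]
opening: 0.155
finger_force: 35.0
```

Run:
```python
from h import *
np.set_printoptions(precision=4,suppress=True)
s=r.get_state();print(s['q']);i=r.camera_info('wrist');w=r.snapshot('wrist').astype(int)
Q=Ro.from_quat(s['eef_rot']);tip=s['tool_pos']+Q.apply([0,0,.12]);print('tip',tip,proj(i,tip))
m=((w[:,:,1]-w[:,:,0])>8)&(w[:,:,1]>120);m[250:]=0
c=max(cv2.findContours(m.astype(np.uint8),0,1)[0],key=cv2.contourArea);e=cv2.fitEllipse(cv2.convexHull(c));print(e,plane(i,e[0],.024))
cv2.imwrite('pics/d7.png',w[:,:,::-1])
for h in(.022,.016): print(h,shift(np.array([.629,-.272,h])-Q.apply([0,0,.12])))
print('down',Q.inv().apply([0,0,-1]))
```

```text
[ 0.9347  0.9198 -0.8187  2.3024  2.5805  0.7116 -0.5755]
tip [ 0.631  -0.2679  0.0521] [280.082  198.7487]
((268.9640808105469, 160.29551696777344), (78.0749282836914, 100.28081512451172), 90.71026611328125) [ 0.6199 -0.2745  0.024 ]
0.022 (array([20.1, -3.7, 22.4]), None)
0.016 (array([24. , -3.7, 27. ]), None)
down [0.6427 0.0011 0.7661][ WARN:0@1.181] global loadsave.cpp:1063 imwrite_ Unsupported depth image for selected encoder is fallbacked to CV_8U.
```

>>> move_arm(targets=[[[0.0,8,-5,5,0,0,0],[0.0,16,-5,13,0,0,0],[0.0,22,-5,20,0,0,0],[0.0,23.6,-5,22,0,0,0],[0.0,24.5,-5,23,0,0,0],[0.0,24.5,-5,23,0,0,0],[0.0,24.5,-5,23,0,0,0]]])

```text
clock: 12.8
tool_pos: [0.5503, -0.2611, 0.1108]
eef_rot: [0.082, 0.936, -0.03, 0.341]
contact_force: [0.8, -0.1, -0.7]
opening: 0.151
finger_force: 35.0
```

Run:
```python
from h import *
s=r.get_state();Q=Ro.from_quat(s['eef_rot']);print(s['tool_pos']+Q.apply([0,0,.12]),s['contact_force'])
```

```text
[ 0.62634464 -0.27463977  0.01891518] [ 0.80356859 -0.12633159 -0.66653589]
```

>>> move_arm(targets=[[[0.0,0.6,0,0.8,0,0,0],[0.0,1.0,0,1.2,0,0,0],[0.0,1.3,0,1.5,0,0,0],[0.0,1.3,0,1.5,0,0,0]]])

```text
clock: 13.3
tool_pos: [0.5502, -0.2611, 0.1087]
eef_rot: [0.082, 0.936, -0.03, 0.341]
contact_force: [-1.7, 0.4, 2.0]
opening: 0.152
finger_force: 35.0
```

>>> move_arm(targets=[[[0.0,0.3,0,0.4,0,0,0],[0.0,0.6,0,0.8,0,0,0],[0.0,0.6,0,0.8,0,0,0]]])

```text
clock: 13.68
tool_pos: [0.55, -0.261, 0.1079]
eef_rot: [0.081, 0.936, -0.03, 0.341]
contact_force: [-3.7, 0.1, 6.5]
opening: 0.158
finger_force: 35.0
```

Run:
```python
from h import *
s=r.get_state();Q=Ro.from_quat(s['eef_rot']);print(s['tool_pos']+Q.apply([0,0,.12]),s['contact_force'],s['moment'])
```

```text
[ 0.62607808 -0.27448927  0.01601552] [-3.65584809  0.09300784  6.47867006] [ 0.02568716  0.15531106 -0.10632944]
```

>>> move_arm(targets=[[[0.0,-4,0,-5,0,0,0],[0.0,-12,0,-14,0,0,0],[0.0,-22,0,-27,0,0,0],[0.0,0,-4,-55,0,0,0],[0.0,30,-10,-85,0,0,0],[0.0,60,-18,-110,0,0,0],[0.0,60,-18,-110,0,0,0]]])

```text
clock: 14.55
tool_pos: [0.4335, -0.2639, 0.1543]
eef_rot: [0.083, 0.936, -0.031, 0.339]
contact_force: [-0.2, -0.2, 0.0]
opening: 0.154
finger_force: 35.0
```

Run:
```python
from h import *
s=r.get_state();print(s['q'])
for y,X in((170,[.42,-.12,.27]),(170,[.42,0,.30]),(174.6,[.43,.13,.30]),(174.6,[.46,.22,.30])): print(shift(X,down(y)))
```

```text
[ 1.29099633  1.09315016 -1.29338547  2.55852721  2.32888878  1.03555923
 -0.22766669]
(array([ -44.5,  139. , -114. ]), array([-0.18, 39.83, -0.17]))
(array([ -47.5,  257.1, -150.8]), array([-0.18, 39.83, -0.17]))
(array([ -37.5,  386.8, -159.5]), array([-1.78, 39.81, -4.59]))
(array([ -48. ,  480.7, -151. ]), array([-1.78, 39.81, -4.59]))
```

>>> move_arm(targets=[[[0.0,-32,10,-38,0,0,0],[0.0,-45,50,-80,0,10,0],[0.0,-45,100,-105,0,20,0],[0.0,-45,150,-118,0,30,0],[0.0,-47,205,-135,0,39.8,0],[0.0,-47,257,-150,0,39.8,0],[0.0,-42,315,-155,-1,39.8,-2],[0.0,-37,370,-159,-1.8,39.8,-4.6],[0.0,-37,387,-159,-1.8,39.8,-4.6],[0.0,-37,387,-159,-1.8,39.8,-4.6]]])

```text
clock: 15.8
tool_pos: [0.4289, 0.1292, 0.2999]
eef_rot: [0.045, 0.999, 0.001, 0.002]
contact_force: [0.9, -0.2, -0.0]
opening: 0.155
finger_force: 35.0
```

Run:
```python
from h import *
np.set_printoptions(precision=4,suppress=True)
s=r.get_state();print(s['tool_pos'],s['q'])
print(shift([.4874,.251,.290],down(174.6)))
```

```text
[0.4289 0.1292 0.2999] [ 0.3519  0.5919 -1.1991  1.9656  0.6491  1.0363  0.3355]
(array([-47.4, 126.5,  10.4]), array([0.17, 0.17, 0.29]))
```

>>> move_arm(targets=[[[0.0,-15,42,3,0,0,0],[0.0,-32,88,7,0,0,0],[0.0,-47,125,10,0,0,0],[0.0,-47.4,126.5,10,0.2,0.2,0.3],[0.0,-47.4,126.5,10,0.2,0.2,0.3],[0.0,-47.4,126.5,10,0.2,0.2,0.3]]])

```text
clock: 16.55
tool_pos: [0.4872, 0.2475, 0.2896]
eef_rot: [0.048, 0.999, -0.001, -0.001]
contact_force: [-0.8, -0.8, 0.4]
opening: 0.156
finger_force: 35.0
```

Run:
```python
from h import *
np.set_printoptions(precision=4,suppress=True)
s=r.get_state();print(s['tool_pos'],s['eef_rot'],shift([.4873,.2508,.2754],down(174.6)))
i=r.camera_info('wrist');w=r.snapshot('wrist');sc=r.snapshot('scene')
Q=Ro.from_quat(s['eef_rot']);tip=s['tool_pos']+Q.apply([0,0,.12]);print(tip,proj(i,tip))
sx=np.array([np.cos(np.radians(-5.4)),np.sin(np.radians(-5.4)),0]);sy=np.array([-sx[1],sx[0],0])
for X in(np.array([.4873,.251,.135]),np.array([.4873,.251,.135])-.025*sx,): print('seat',proj(i,X),proj(i,X-.0065*sy),proj(i,X+.0065*sy))
cv2.imwrite('pics/w8.png',cv2.hconcat([cv2.resize(w[150:290,205:355],(400,373),interpolation=1),cv2.resize(sc[190:330,330:480],(400,373),interpolation=1)])[:,:,::-1])
```

```text
[0.4872 0.2475 0.2896] [ 0.0475  0.9989 -0.001  -0.001 ] (array([ 0.2,  3.3, 14.2]), array([-0.12, -0.11, -0.05]))
[0.487  0.2473 0.1696] [280.53   197.4806]
seat [285.1971 187.0588] [277.1945 187.049 ] [293.1995 187.0694]
seat [285.3265 156.3481] [277.1535 156.3387] [293.4993 156.3597]
```

View pics/w8.png

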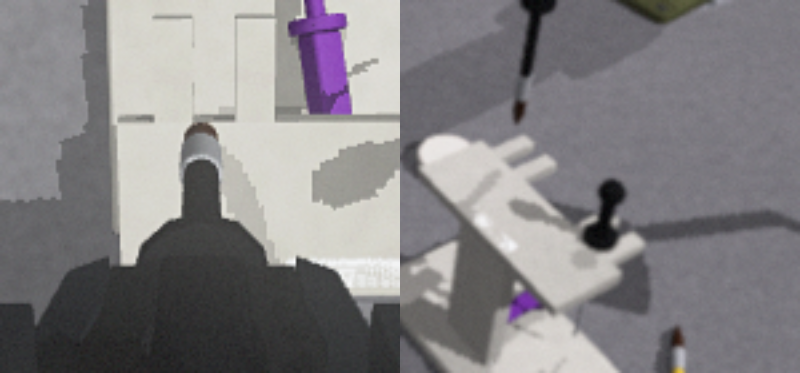

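The left panel shows the slot edges at panel x 193 and 235 (px 277.4 and 293.1), agreeing with my predicted seat. The tip at (203,130) is about 3 mm to the right fork's -y side. The right panel shows the brush above the empty fork and the probe still in place.

>>> move_arm(targets=[[[0.0,0,3.3,10,0,0,0],[0.0,0,3.3,18,0,0,0],[0.0,0,3.3,24,0,0,0],[0.0,0,3.3,24,0,0,0],[0.0,0,3.3,24,0,0,0]]])

```text
clock: 17.27
tool_pos: [0.4877, 0.2523, 0.2655]
eef_rot: [0.047, 0.999, -0.0, -0.001]
contact_force: [-0.6, -0.0, 0.1]
opening: 0.155
finger_force: 35.0
```

Run:
```python
from h import *
np.set_printoptions(precision=4,suppress=True)
s=r.get_state();print(s['tool_pos'],shift([.4873,.251,.1545],down(174.6)))
Q=Ro.from_quat(s['eef_rot']);tip=s['tool_pos']+Q.apply([0,0,.12]);print(tip)
i=r.camera_info('wrist');w=r.snapshot('wrist')
print(proj(i,tip),proj(i,[.4873,.251,.135]))
# brush silhouette columns near tip and slot edges
for y in(192,198,204,210): print(y,w[y,262:304].max(1).tolist())
for y in(160,168,176): print(y,w[y,262:304].max(1).tolist())
```

```text
[0.4877 0.2523 0.2655] (array([  0. ,  -1.3, 111. ]), array([-0.04, -0.13,  0.01]))
[0.4874 0.2523 0.1455]
[280.4758 197.5045] [278.7562 194.1165]
192 [214, 213, 213, 213, 214, 213, 214, 212, 198, 216, 215, 217, 215, 216, 217, 215, 216, 217, 217, 217, 216, 217, 216, 218, 221, 185, 217, 216, 215, 213, 214, 216, 216, 214, 211, 213, 216, 213, 211, 215, 216, 185]
198 [211, 211, 215, 214, 212, 211, 214, 213, 201, 218, 217, 219, 217, 134, 71, 77, 80, 83, 85, 83, 87, 84, 80, 130, 198, 181, 220, 217, 215, 213, 214, 214, 213, 213, 214, 215, 213, 215, 212, 215, 219, 172]
204 [161, 163, 158, 159, 153, 222, 219, 218, 220, 223, 225, 132, 104, 112, 110, 117, 127, 128, 134, 145, 149, 152, 156, 158, 158, 172, 190, 217, 213, 218, 217, 217, 217, 218, 218, 216, 216, 218, 218, 218, 220, 220]
210 [216, 214, 217, 215, 215, 217, 216, 216, 216, 221, 186, 103, 162, 201, 196, 115, 61, 60, 63, 65, 60, 81, 197, 198, 183, 155, 181, 192, 188, 188, 218, 216, 218, 216, 219, 217, 215, 216, 214, 216, 215, 216]
160 [158, 159, 160, 161, 161, 160, 161, 161, 215, 215, 213, 213, 214, 213, 218, 218, 217, 216, 216, 216, 217, 214, 215, 215, 218, 155, 144, 142, 140, 140, 142, 142, 142, 142, 141, 142, 139, 142, 141, 145, 144, 182]
168 [216, 215, 214, 214, 216, 215, 216, 204, 185, 217, 216, 216, 215, 215, 216, 215, 215, 216, 216, 215, 215, 216, 217, 219, 219, 180, 216, 217, 213, 214, 215, 214, 214, 215, 216, 216, 215, 216, 214, 215, 218, 206]
176 [215, 212, 214, 214, 213, 212, 214, 215, 184, 219, 218, 217, 216, 216, 217, 215, 214, 213, 216, 216, 216, 215, 216, 217, 218, 188, 216, 216, 217, 214, 215, 216, 216, 215, 214, 212, 213, 215, 214, 214, 217, 186]
```

>>> move_arm(targets=[[[0.0,0,-1.3,0,0,0,0],[0.0,0,-1.3,0,0,0,0],[0.0,0,-1.3,4,0,0,0],[0.0,0,-1.3,20,0,0,0],[0.0,0,-1.3,40,0,0,0],[0.0,0,-1.3,65,0,0,0],[0.0,0,-1.3,88,0,0,0],[0.0,0,-1.3,104,0,0,0],[0.0,0,-1.3,110,0,0,0],[0.0,0,-1.3,110,0,0,0]]])

```text
clock: 18.58
tool_pos: [0.4872, 0.251, 0.1552]
eef_rot: [0.047, 0.999, -0.0, -0.001]
contact_force: [0.2, -0.2, -0.2]
opening: 0.155
finger_force: 35.0
```

Run:
```python
from h import *
s=r.get_state();print(s['contact_force'],shift([.4874,.2508,.1504],down(174.6)))
```

```text
[ 0.15972163 -0.17871911 -0.20954052] (array([-0.3, -0.1,  4.8]), array([-0.05, -0.16,  0.02]))
```

>>> move_arm(targets=[[[0.0,0,0,2,0,0,0],[0.0,0,0,3.5,0,0,0],[0.0,0,0,4.5,0,0,0],[0.0,0,0,4.5,0,0,0]]])

```text
clock: 19.08
tool_pos: [0.4873, 0.2508, 0.151]
eef_rot: [0.047, 0.999, -0.0, -0.001]
contact_force: [0.2, -0.7, -0.4]
opening: 0.151
finger_force: 35.0
```

>>> move_arm(targets=[[[0.0,0,0,0.5,0,0,0],[0.0,0,0,1,0,0,0],[0.0,0,0,1,0,0,0]]])

```text
clock: 19.45
tool_pos: [0.4873, 0.2509, 0.1504]
eef_rot: [0.047, 0.999, -0.0, -0.001]
contact_force: [-0.8, -1.7, 5.4]
opening: 0.157
finger_force: 35.0
```

Contact with the seat; release gently and retreat.

>>> move_arm(targets=[[[0.05,0,0,-0.3,0,0,0],[0.25,0,0,-0.3,0,0,0],[0.3,0,0,-0.3,0,0,0],[0.4,0,0,-0.3,0,0,0],[0.45,0,0,-0.3,0,0,0],[0.45,0,0,-10,0,0,0],[0.45,0,0,-30,0,0,0],[0.45,0,0,-70,0,0,0],[0.45,0,0,-110,0,0,0],[0.45,0,0,-130,0,0,0]]], newtons=10)

```text
clock: 20.7
tool_pos: [0.4879, 0.252, 0.2832]
eef_rot: [0.047, 0.999, 0.001, 0.0]
contact_force: [0.0, -0.1, -0.3]
opening: 0.444
finger_force: 0.0
```

Run:
```python
from h import *
print(r.get_state()['tool_pos'],shift([.37,.14,.30],down(174.6)))
```

```text
[0.48793858 0.25195876 0.28316538] (array([ 106.9, -122.5,  -17.1]), array([0.11, 0.03, 0.02]))
```

>>> move_arm(targets=[[[0.45,40,-35,-15,0,0,0],[0.45,80,-75,-30,0,0,0],[0.7,92,-85,-35,0,0,0],[0.7,92,-85,-35,0,0,0],[0.7,92,-85,-35,0,0,0]]])

```text
clock: 21.32
tool_pos: [0.3892, 0.1758, 0.3152]
eef_rot: [0.047, 0.999, 0.0, -0.001]
contact_force: [1.0, 0.6, -0.3]
opening: 0.7
finger_force: 0.0
```

Run:
```python
from h import *
import pickle
np.set_printoptions(precision=4,suppress=True)
s=r.get_state();print(s['tool_pos'],s['clock'])
i=r.camera_info('wrist');w=r.snapshot('wrist');pickle.dump((i,w),open('wC.pkl','wb'))
m=(w.min(2)>150);m[280:]=0
for b in blobs(m,300): print(b)
c=[c for c in cv2.findContours(m.astype(np.uint8),0,1)[0] if 300<cv2.contourArea(c)]
for q in c:
    e=cv2.fitEllipse(q);print(e,plane(i,e[0],.016))
print('exp cap',proj(i,[.427,.1315,.016]),'brush tip',proj(i,[.4874,.2511,.03]),'collar',proj(i,[.4875,.251,.138]),'top',proj(i,[.4875,.251,.191]))
x,y=proj(i,[.4875,.251,.138])
x=int(x);mm=w.max(2)<70
for yy in range(205,300,5):
    k=np.where(mm[yy,x-30:x+35])[0]+x-30;print(yy,(k[0],k[-1],len(k)) if len(k) else '',end=' ')
```

```text
[0.3892 0.1758 0.3152] 21.325
([224, 174, 44, 43], 1422, [245.7, 195.5])
([9, 197, 68, 55], 2422, [40.8, 223.3])
([120, 215, 29, 27], 559, [133.7, 227.5])
([312, 217, 57, 58], 1888, [335.9, 237.8])
([386, 216, 68, 60], 2889, [420.9, 241.3])
((336.2509765625, 238.08987426757812), (46.95934295654297, 63.484619140625), 33.79478454589844) [0.4924 0.2366 0.016 ]
((420.2088317871094, 239.794921875), (61.87327194213867, 68.06139373779297), 173.9691925048828) [0.5048 0.3421 0.016 ]
((133.7169189453125, 227.58767700195312), (24.09554672241211, 28.312410354614258), 63.61431884765625) [ 0.4551 -0.014   0.016 ]
((40.41276168823242, 223.91754150390625), (43.5296516418457, 71.31685638427734), 61.55031204223633) [ 0.4395 -0.1322  0.016 ]
((245.68112182617188, 195.48338317871094), (41.2274169921875, 42.199440002441406), 67.90219116210938) [0.4273 0.1302 0.016 ]
exp cap [246.7042 195.1339] brush tip [349.6534 237.1826] collar [369.915  276.9488] top [384.8864 306.242 ]
205  210  215  220  225  230  235  240 (np.int64(349), np.int64(351), 3) 245  250 (np.int64(355), np.int64(386), 32) 255 (np.int64(355), np.int64(393), 39) 260 (np.int64(355), np.int64(397), 43) 265 (np.int64(355), np.int64(402), 48) 270 (np.int64(354), np.int64(403), 50) 275 (np.int64(354), np.int64(403), 50) 280 (np.int64(354), np.int64(403), 50) 285 (np.int64(353), np.int64(403), 51) 290 (np.int64(354), np.int64(403), 50) 295 (np.int64(356), np.int64(403), 48)
```

Run:
```python
from h import *
import pickle
np.set_printoptions(precision=4,suppress=True)
A=pickle.load(open('wA.pkl','rb'));B=pickle.load(open('wB.pkl','rb'));C=pickle.load(open('wC.pkl','rb'))[0]
print('cap',tri((A,(198.7,192.6)),(B,(192,218.1)),(C,(245.7,195.5))))
for n,(x0,y0,x1,y1) in(('scene',(362,222,388,256)),('top',(182,230,206,250))):
    a=cv2.imread(f'pics/{n}0.png')[:,:,::-1];b=r.snapshot(n)
    for im in(a,b):
        m=np.zeros(im.shape[:2],bool);m[y0:y1,x0:x1]=im[y0:y1,x0:x1].max(2)<60;print(n,blobs(m,8))
    cv2.imwrite(f'pics/{n}1.png',b[:,:,::-1])
np.set_printoptions(precision=1)
X=tri((A,(198.7,192.6)),(B,(192,218.1)),(C,(245.7,195.5)))[0]
for z in(.10,.012): print(shift([.427,.131,z],down(174.6)))
```

```text
cap (array([0.429 , 0.1293, 0.008 ]), np.float64(0.00017861119488519323))
scene [([367, 227, 14, 27], 241, [373.8, 240.3])]
scene [([367, 227, 14, 27], 241, [374.1, 240.5])]
top [([188, 237, 12, 9], 79, [194.0, 241.1])]
top [([188, 238, 12, 8], 80, [193.7, 241.2])]
(array([-43. , -41. , 214.7]), array([ 0. , -0.2,  0. ]))
(array([-43.3, -41.1, 302.7]), array([ 0. , -0.2,  0. ]))
```

Run:
```python
from h import *
np.set_printoptions(precision=1,suppress=True)
for z in(.31,.10,.005): print(shift([.4275,.1308,z],down(100)))
```

```text
(array([-42.9, -41.1,   4.7]), array([-0.1, -0.2, 74.6]))
(array([-43.5, -41.2, 214.7]), array([-0.1, -0.2, 74.6]))
(array([-43.8, -41.2, 309.7]), array([-0.1, -0.2, 74.6]))
```

>>> move_arm(targets=[[[0.85,-15,-20,0,0,0,10],[0.85,-43,-41,0,0,0,20],[0.85,-43,-41,0,0,0,30],[0.85,-43,-41,0,0,0,40],[0.85,-43,-41,10,0,0,50],[0.85,-43,-41,40,0,0,60],[0.85,-43,-41,80,0,0,70],[0.85,-43,-41,120,0,0,74.6],[0.85,-43,-41,120,0,0,74.6],[0.85,-43,-41,120,0,0,74.6]]])

```text
clock: 22.72
tool_pos: [0.4274, 0.131, 0.1959]
eef_rot: [0.642, 0.767, -0.0, -0.001]
contact_force: [-0.0, -0.7, 0.3]
opening: 0.852
finger_force: 0.0
```

Run:
```python
from h import *
np.set_printoptions(precision=4,suppress=True)
s=r.get_state();i=r.camera_info('wrist');w=r.snapshot('wrist');print(s['tool_pos'],s['q'])
p=proj(i,[.4275,.1308,.016]);print(p)
m=(w.min(2)>140)
for b in blobs(m,300): print(b,plane(i,b[2],.016))
print(shift([.4275,.1308,.05],down(100)),shift([.4275,.1308,.005],down(100)))
```

```text
[0.4274 0.131  0.1959] [ 0.0267  0.6058 -0.6657  2.1136  0.6372  0.6303 -0.9093]
[279.7507 181.7064]
([456, 0, 104, 117], 8589, [509.3, 55.2]) [0.5943 0.2692 0.016 ]
([339, 14, 90, 104], 4580, [380.6, 73.8]) [0.4929 0.2346 0.016 ]
([379, 22, 44, 38], 953, [399.8, 40.3]) [0.5021 0.2626 0.016 ]
([251, 152, 60, 61], 2738, [280.7, 182.1]) [0.4284 0.1306 0.016 ]
([379, 351, 49, 24], 681, [404.2, 363.8]) [ 0.5863 -0.0332  0.016 ]
([224, 379, 39, 14], 385, [244.0, 386.7]) [ 0.4293 -0.0898  0.016 ]
(array([ -0.2,  -0.2, 146.3]), array([-0.02, -0.04,  0.08])) (array([ -0.2,  -0.1, 191.3]), array([-0.02, -0.04,  0.08]))
```

>>> move_arm(targets=[[[0.85,0,0.5,50,0,0,0],[0.85,0,0.5,100,0,0,0],[0.85,0,0.5,140,0,0,0],[0.85,0,0.5,170,0,0,0],[0.85,0,0.5,185,0,0,0],[0.85,0,0.5,191,0,0,0],[0.85,0,0.5,191,0,0,0],[0.5,0,0.5,191,0,0,0],[0.4,0,0.5,191,0,0,0],[0.4,0,0.5,191,0,0,0]]], newtons=20)

```text
clock: 24.02
tool_pos: [0.4273, 0.1301, 0.0047]
eef_rot: [0.643, 0.766, -0.001, -0.0]
contact_force: [0.2, -0.1, 4.2]
opening: 0.581
finger_force: 20.0
```

>>> move_arm(targets=[[[0.4,0,0,0,0,0,0],[0.4,0,0,0,0,0,0],[0.4,0,0,0,0,0,0],[0.4,0,0,-10,0,0,0],[0.4,0,0,-40,0,0,0],[0.4,0,0,-80,0,0,0],[0.4,0,0,-130,0,0,0],[0.4,0,0,-180,0,0,0],[0.4,0,0,-180,0,0,0]]])

```text
clock: 25.15
tool_pos: [0.4287, 0.1309, 0.1869]
eef_rot: [0.643, 0.766, 0.002, 0.001]
contact_force: [0.0, 0.3, -1.8]
opening: 0.584
finger_force: 20.0
```

Run:
```python
from h import *
np.set_printoptions(precision=4,suppress=True)
s=r.get_state();i=r.camera_info('wrist');w=r.snapshot('wrist');print(s['tool_pos'],s['clock'],s['contact_force'])
m=(w.min(2)>140)
for b in blobs(m,300): print(b)
Q=Ro.from_quat(s['eef_rot']);print(proj(i,s['tool_pos']+Q.apply([0,0,-.0105])))
print(shift([.677,-.085,.20],down(100)),shift([.55,-.085,.22],down(100)),shift([.45,.0,.22],down(100)))
```

```text
[0.4287 0.1309 0.1869] 25.15 [ 0.0302  0.2806 -1.8202]
([460, 0, 100, 116], 8638, [512.6, 55.1])
([338, 12, 93, 106], 4893, [380.8, 72.2])
([380, 18, 46, 39], 1032, [401.6, 36.6])
([217, 210, 129, 102], 10658, [280.7, 266.1])
[277.6198 280.7245]
(array([-254.8,  208.3,  -14.8]), array([ 0.01, -0.  , -0.05])) (array([-232.9,   83.2,  -34.8]), array([ 0.01, -0.  , -0.05])) (array([-131.9,   -0.6,  -34.8]), array([ 0.01, -0.  , -0.05]))
```

>>> move_arm(targets=[[[0.4,-55,0,-30,0,0,0],[0.4,-105,5,-35,0,0,0],[0.4,-150,25,-35,0,0,0],[0.4,-190,50,-35,0,0,0],[0.4,-225,85,-35,0,0,0],[0.4,-240,140,-30,0,0,0],[0.4,-252,195,-20,0,0,0],[0.4,-255,208,-15,0,0,0],[0.4,-255,208,-15,0,0,0],[0.4,-255,208,-15,0,0,0]]])

```text
clock: 26.45
tool_pos: [0.675, -0.0847, 0.1976]
eef_rot: [0.642, 0.766, -0.002, -0.001]
contact_force: [0.7, 0.1, -0.3]
opening: 0.581
finger_force: 20.0
```

```bash
cat > pot.py <<'E'
from h import *
np.set_printoptions(precision=4,suppress=True)
s=r.get_state();i=r.camera_info('wrist');w=r.snapshot('wrist');print(s['tool_pos'],s['clock'])
Q=Ro.from_quat(s['eef_rot']);T=lambda *v:proj(i,s['tool_pos']+Q.apply(v))
p=proj(i,[.677,-.002,.045]).round().astype(int);print('exp',p)
m=np.zeros(w.shape[:2],np.uint8);x,y=p;y0=max(0,y-45);m[y0:y+45,x-45:x+45]=w[y0:y+45,x-45:x+45].min(2)>165
c=max(cv2.findContours(m,0,1)[0],key=cv2.contourArea);e=cv2.fitEllipse(cv2.convexHull(c));print(e,plane(i,e[0],.045))
cc,h=cv2.findContours(m,cv2.RETR_CCOMP,1)
for k,q in enumerate(cc):
    if h[0][k][3]>=0 and len(q)>15: e=cv2.fitEllipse(q);print('hole',e,plane(i,e[0],.045))
print('cap near edge exp',T(.026,0,-.0113),T(.026,0,.0047),'centre',T(0,0,-.0113))
b=max(blobs((w.min(2)>140),3000),key=lambda b:b[0][1]);print('cap blob',b)
cv2.imwrite('pics/pot.png',w[:,:,::-1])
E
python3 pot.py
```

```text
[ 0.675  -0.0847  0.1976] 26.45
exp [302  83]
((304.6315612792969, 83.42716217041016), (51.54458999633789, 53.42720413208008), 13.358628273010254) [ 0.6788 -0.0017  0.045 ]
hole ((304.59075927734375, 83.42547607421875), (44.529869079589844, 46.07939147949219), 23.13606071472168) [ 0.6788 -0.0017  0.045 ]
cap near edge exp [277.5858 218.0735] [277.9099 206.4911] centre [277.6038 281.712 ]
cap blob ([214, 210, 132, 102], 10782, [280.5, 266.0])
```

```bash
cat > avg.py <<'E'
from h import *
np.set_printoptions(precision=4,suppress=True)
P=[];TP=[];TC=[];RX=[]
for k in range(6):
    s=r.get_state();i=r.camera_info('wrist');w=r.snapshot('wrist')
    p=proj(i,[.6785,-.002,.045]).round().astype(int)
    m=np.zeros(w.shape[:2],np.uint8);x,y=p;y0=max(0,y-45);m[y0:y+45,x-45:x+45]=w[y0:y+45,x-45:x+45].min(2)>165
    c=max(cv2.findContours(m,0,1)[0],key=cv2.contourArea);e=cv2.fitEllipse(cv2.convexHull(c))
    Q=Ro.from_quat(s['eef_rot']);P.append(plane(i,e[0],.045));TP.append(s['tool_pos']);TC.append(proj(i,s['tool_pos']+Q.apply([0,0,-.0113])));RX.append((Q.inv()*down(100)).as_rotvec(degrees=True))
P,TP,TC,RX=map(np.array,(P,TP,TC,RX))
for a in(P,TP,TC,RX): print(a.mean(0),a.std(0))
S=s['eef_rot'];d=down(100).inv().apply(P.mean(0)-TP.mean(0))*1e3;print('shift in tool',d)
for y in(225,245,265): 
    k=np.where(w[y,200:360].min(1)>140)[0]+200;print(y,k[0],k[-1])
print('near row',[ (x,int(np.where(w[190:240,x].min(1)>140)[0][0]+190)) for x in(250,265,280,295,310)])
E
python3 avg.py
```

```text
[ 0.6788 -0.0017  0.045 ] [0. 0. 0.]
[ 0.6757 -0.085   0.1988] [0.0003 0.0001 0.0003]
[277.5892 281.6877] [0.0237 0.024 ]
[-0.1776  0.05    0.028 ] [0.0416 0.0038 0.0187]
shift in tool [ 81.5259  17.5228 153.8444]
225 240 320
245 224 336
265 218 345
near row [(250, 219), (265, 213), (280, 210), (295, 211), (310, 217)]
```

>>> move_arm(targets=[[[0.4,20,4,10,0,0,0],[0.4,60,13,30,0,0,0],[0.4,82,17.5,60,0,0,0],[0.4,82,17.5,95,0,0,0],[0.4,82,17.5,110,0,0,0],[0.4,82,17.5,114,0,0,0],[0.4,82,17.5,114,0,0,0],[0.4,82,17.5,114,0,0,0],[0.4,82,17.5,114,0,0,0],[0.4,82,17.5,114,0,0,0]]])

```text
clock: 28.05
tool_pos: [0.6793, -0.0012, 0.0851]
eef_rot: [0.643, 0.766, -0.001, -0.0]
contact_force: [-0.2, -0.3, -0.6]
opening: 0.584
finger_force: 20.0
```

Run:
```python
from h import *
np.set_printoptions(precision=4,suppress=True)
TP=[];
for k in range(5):
    s=r.get_state();w=r.snapshot('top');TP.append(s['tool_pos'])
TP=np.mean(TP,0);print(TP,shift([.6786,-.0014,.045],down(100)),down(100).inv().apply(np.array([.6786,-.0014,.065])-TP)*1e3)
c=r.snapshot('wrist');i=r.camera_info('wrist');print(proj(i,[.6787,-.0017,.045]))
# any pot visible beyond the cap's near edge?
for x in(265,280,295): print(x,c[150:225:3,x].min(1).tolist())
```

```text
[ 0.6792 -0.0012  0.0849] (array([-0.1, -0.4, 39.6]), array([-0.15,  0.02,  0.  ])) [-0.0952 -0.6133 19.8644]
[277.7468 237.455 ]
265 [126, 107, 112, 110, 129, 136, 117, 111, 135, 128, 128, 110, 115, 159, 162, 163, 165, 162, 178, 189, 157, 168, 166, 169, 167]
280 [112, 111, 108, 107, 107, 109, 111, 111, 115, 111, 113, 117, 163, 166, 164, 163, 165, 166, 193, 156, 144, 147, 143, 180, 185]
295 [115, 112, 115, 113, 112, 114, 114, 117, 112, 111, 107, 113, 114, 153, 151, 154, 150, 153, 150, 197, 168, 168, 167, 161, 179]
```

Run:
```python
from h import *
s=r.get_state();c=r.snapshot('wrist');i=r.camera_info('wrist');Q=Ro.from_quat(s['eef_rot']);tx=Q.apply([1,0,0]);t=s['tool_pos']
P=np.array([.6786,-.0018,.045])
print('pot near outer/inner rim',proj(i,P+.02*tx),proj(i,P+.0165*tx),'base',proj(i,P+.02*tx-[0,0,.045]),'cap rim near',proj(i,t+Q.apply([.026,0,.0047])),'cap top near',proj(i,t+Q.apply([.026,0,-.0113])))
print(c[180:226,281].min(1).tolist())
for y in(196,199,202): print(y,[int(k) for k in np.where(c[y,240:325].min(1)>140)[0][[0,-1]]+240])
```

```text
pot near outer/inner rim [277.52400079 200.38029749] [277.52512076 207.04728009] base [278.33145463 182.0055874 ] cap rim near [277.83605872 206.60410803] cap top near [277.50620015 218.19771494]
[110, 111, 113, 132, 169, 164, 163, 164, 164, 167, 165, 163, 164, 165, 161, 164, 167, 162, 159, 162, 161, 167, 199, 200, 192, 177, 171, 156, 123, 122, 127, 150, 148, 149, 148, 151, 148, 151, 146, 153, 172, 167, 190, 195, 184, 183]
196 [255, 303]
199 [252, 300]
202 [251, 303]
```

>>> move_arm(targets=[[[0.4,0.5,-0.9,0,0,0,0],[0.4,0.5,-0.9,10,0,0,0],[0.4,0.5,-0.9,20,0,0,0],[0.4,0.5,-0.9,28,0,0,0],[0.4,0.5,-0.9,33,0,0,0],[0.4,0.5,-0.9,37,0,0,0],[0.4,0.5,-0.9,40,0,0,0],[0.4,0.5,-0.9,40,0,0,0]]])

```text
clock: 29.4
tool_pos: [0.678, -0.0009, 0.0445]
eef_rot: [0.643, 0.766, -0.001, -0.001]
contact_force: [-0.4, -0.8, -0.5]
opening: 0.584
finger_force: 20.0
```

>>> move_arm(targets=[[[0.4,0,0,2.5,0,0,0],[0.4,0,0,4.5,0,0,0],[0.4,0,0,6,0,0,0],[0.4,0,0,7,0,0,0],[0.4,0,0,7,0,0,0]]])

```text
clock: 30.02
tool_pos: [0.6781, -0.0009, 0.0378]
eef_rot: [0.643, 0.766, -0.001, -0.001]
contact_force: [-0.0, -1.3, 1.2]
opening: 0.578
finger_force: 20.0
```

>>> move_arm(targets=[[[0.4,0,0,0.5,0,0,0],[0.4,0,0,0.5,0,0,0],[0.6,0,0,0.5,0,0,0],[0.7,0,0,0.5,0,0,0],[0.78,0,0,0.5,0,0,0],[0.78,0,0,0.5,0,0,0],[0.78,0,0,-20,0,0,0],[0.78,0,0,-60,0,0,0],[0.78,-20,0,-110,0,0,0],[0.78,-50,0,-150,0,0,0]]])

```text
clock: 31.28
tool_pos: [0.6877, -0.0486, 0.1917]
eef_rot: [0.642, 0.767, 0.001, -0.0]
contact_force: [0.5, -0.4, 0.2]
opening: 0.779
finger_force: 0.0
```

Run:
```python
from h import *
np.set_printoptions(precision=4,suppress=True)
s=r.get_state();print(s['tool_pos'])
for n in('scene','top','wrist'):
    i=r.camera_info(n);w=r.snapshot(n);cv2.imwrite(f'pics/f_{n}.png',w[:,:,::-1])
    x,y=proj(i,[.6786,-.0017,.049]).round().astype(int);k=45 if n=='wrist' else 18
    m=np.zeros(w.shape[:2],np.uint8);m[max(0,y-k):y+k,x-k:x+k]=w[max(0,y-k):y+k,x-k:x+k].min(2)>150
    c=max(cv2.findContours(m,0,1)[0],key=cv2.contourArea);e=cv2.fitEllipse(c);print(n,(x,y),e,plane(i,e[0],.049))
    print(w[y-22:y+22:2,x].min(1).tolist())
a=cv2.imread('pics/scene0.png').astype(int);b=cv2.imread('pics/f_scene.png').astype(int)
d=(abs(a-b).max(2)>60)
print([q for q in blobs(d,25)])
```

```text
[ 0.6877 -0.0486  0.1917]
scene (np.int64(227), np.int64(249)) ((228.92718505859375, 252.28309631347656), (20.548051834106445, 26.548709869384766), 146.3867950439453) [0.6788 0.0095 0.049 ]
[124, 121, 119, 114, 96, 101, 101, 150, 195, 214, 228, 225, 228, 228, 228, 179, 154, 146, 144, 150, 207, 203]
top (np.int64(292), np.int64(174)) ((292.5004577636719, 175.37527465820312), (17.429296493530273, 17.929529190063477), 32.33339309692383) [ 0.6744 -0.0024  0.049 ]
[112, 118, 114, 113, 116, 115, 118, 114, 230, 227, 228, 227, 225, 228, 228, 228, 208, 129, 135, 137, 135, 129]
wrist (np.int64(273), np.int64(120)) ((273.7184143066406, 119.0259780883789), (67.72241973876953, 68.98419189453125), 167.4006805419922) [ 0.6788 -0.0011  0.049 ]
[220, 220, 220, 220, 221, 222, 220, 223, 220, 220, 219, 220, 220, 222, 222, 220, 218, 219, 219, 219, 188, 191]
[([147, 0, 100, 183], 8111, [193.7, 70.4]), ([225, 0, 42, 58], 1195, [246.9, 24.4]), ([137, 45, 20, 41], 232, [145.3, 72.0]), ([263, 47, 7, 15], 79, [265.9, 54.7]), ([147, 86, 13, 16], 108, [152.6, 95.2]), ([102, 95, 32, 35], 745, [118.2, 112.8]), ([158, 150, 41, 50], 1013, [177.8, 172.3]), ([152, 156, 7, 11], 39, [154.1, 161.3]), ([416, 227, 16, 44], 281, [423.2, 244.4]), ([291, 237, 11, 26], 213, [296.1, 250.1]), ([337, 241, 18, 10], 111, [344.7, 244.6]), ([216, 242, 24, 26], 212, [229.1, 250.1]), ([431, 252, 16, 24], 198, [439.0, 263.0]), ([428, 277, 9, 20], 72, [431.7, 287.3]), ([371, 299, 13, 12], 90, [375.7, 304.2]), ([424, 302, 5, 7], 27, [425.9, 304.8]), ([273, 307, 4, 8], 25, [274.6, 310.3]), ([259, 320, 15, 44], 266, [265.7, 344.7]), ([426, 321, 15, 59], 427, [433.8, 356.7])]
```

```bash
python3 -c "
from h import *
print(r.finish_job())"
```

```text
the job is handed in; nothing more can be done
None
```

The job was handed in at about 31.5 s. The brush was dipped in the pot, touched to the dish floor at about 6 N, and hung back in its fork, and the cap is seated on the pot. The purple and yellow decoys fell over by themselves early on.

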